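# Unhook the vented end plate and rack it

### The arm

A 7-joint arm with a two-finger parallel gripper is mounted at the origin on the work surface. World frame = base frame: x ahead of the robot, y to its left, z up, the work surface at z = 0. Lengths are in mm, angles in rad, forces in N, time in s.
With the tool pointing down it reaches from about 400 to 875 mm from the base axis. Payload 4.4 kg.
Tool frame: the origin (TCP) lies at the very end of the fingers, on their centre line; the grasp point (between the pads) lies 19 mm behind it; z points along the fingers, y is the line along which they close (so a half turn about z gives the same grasp; the last joint's range is limited). The gripper opens to 85 mm and grips with 20 to 120 N. Pads are 22 mm wide; open, the fingers measure 114 mm over their backs; the gripper's body (76 mm by 85 mm) begins 54 mm behind the grasp point. The pads swing forward as they close: fully open they stand 13 mm farther back than shut.
Start: joints at [1.131, 0.628, 0.038, 1.517, -0.027, 0.996, -0.02], TCP at [237.379, -605.119, 231.313] pointing down, gripper open.
Joint ranges: [-3.06, 3.06], [-0.37, 2.12], [-1.25, 1.32], [0.18, 2.47], [-1.1, 4.24], [0.23, 1.98], [-2.94, 2.94]. Speed limits (rad/s): [2.57, 2.57, 3.14, 3.14, 3.14, 3.14, 3.14].

### API

Orientations are given as [roll, pitch, yaw] about the fixed x, y, z axes, in that order (R = Rz(yaw) Ry(pitch) Rx(roll)).
In Python, from cell import read_state, get_image, camera_info, finish_job gives the robot as it stands.
- The arm moves only by the tool play_rows, never from a script. Its argument "deltas" is one flat list of numbers, 7 for each row, row after row: the shift along the tool's x, y, z in mm, then the turn, a rotation vector about the tool's x, y, z in rad, then the opening, from 0 (shut) to 1 (fully open). In form: [dx, dy, dz, ax, ay, az, grip, dx, dy, dz, ax, ay, az, grip, ...]. A call has 1 to 10 rows; each row is the pose to reach, as a shift and turn from the pose commanded when the call began, along the tool's axes at that moment; what a row does not reach only later rows make up. A row lasts 1/8 s, in which the tool goes at most 62.5 mm and 10.7 degrees, less where a joint would pass 70% of its speed; a pose out of reach is approached as far as the arm can. A call with a gripper value outside its range is refused whole. The fingers move at their own pace and stop on an object; the grip force is fixed at half the most. Time passes only in rows, so rows that repeat a pose let the fingers close. It gives the time, the measured TCP pose, the force, the opening and the grip force at its end, in the units of the state.
- read_state(): the state, without advancing time (a new reading comes with each control period).
- get_image(name): name is "scene" or "top" or "wrist"; returns the picture (400x640x3 uint8, red, green, blue); there is no depth.
- camera_info(name): a dict with "fx", "fy", "cx", "cy" (pixels), "T" (4x4, takes a point from camera to world coordinates). Camera axes: x right, y down, z forward; pixel columns grow to the right and rows downward; lengths in mm; the calibration is good to about 2 mm. The wrist camera is an equidistant fisheye: a pixel r from the principal point sees the ray r / f radians off the axis. A picture is of the moment at which its call begins: read the wrist's pose just before it. camera_info takes no time and is no camera call; for the wrist camera it gives the pose at the moment of the call.
- finish_job(): hands the job in; it is judged then, once.
The state is a dict: "clock": time; "qpos": joint angles; "qd": joint speeds; "tau": joint torques, N m; "eef_pos": TCP position; "tool_rot": TCP orientation; "force": force on the tool from outside, world axes, zero at the start; "torque": the same for the moment, N m; "width": finger opening in mm; "gripper_force": force on a finger pad.
Only numpy, scipy, OpenCV 4.12 (cv2) and the standard library are available. Lean on these libraries where they do the work, as an engineer would, in place of code of your own. Each camera call takes 0.05 s, during which the arm holds its last target. There are 200 camera calls.

### The job

Take the end plate with the vent slots off its hook on the hook stand, lifting it clear of the upturned hook, and stand it upright in the one empty groove of the grooved rack, among the other vented plates. Lower it until it rests on the floor of the groove before you let go; leave the other two plates hanging, and do not disturb the racked plates or the other things on the bench.

Things in the scene. Friction and masses are not known exactly. Their poses are not given: they have to be found in the camera images.
- vent_plate: the plate to move: black end plate, 0.4 kg, 130 mm wide (y), 150 high (z), 10 thick (x), with four horizontal vent slots (90 x 13) through its lower half; solid above 88 mm but for a socket cut-out. Hangs from the cut-out's top edge on any one of three hooks, x along the stand's x, top edge 276 mm up. Origin: middle of the lower edge, mid-thickness; x normal to the plate, z up
- vent_cutout (a point): centre of the vented plate's rectangular socket cut-out, 118 mm above its lower edge; the cut-out goes right through, 28 mm wide and 36 high, midway across the width, from 100 to 136 mm above the lower edge, so 14 mm of metal is left above it
- window_plate: black end plate with one big rectangular opening (90 x 65 mm) in its lower half instead of slots; hangs on another hook and stays there. Same outline, thickness, cut-out, origin and axes as the vented plate
- blank_plate: black end plate with no opening but the cut-out; hangs on the remaining hook and stays there. Same outline, thickness, cut-out, origin and axes as the vented plate
- stand: fixed hook stand: a base bar 420 mm long (y), 35 high, on two feet 180 mm long (x) at y = -200 and 200, and three uprights of 14 mm square tube, 290 mm high, at x = 0 and y = 160, 0, -160 mm. From the top of each a steel wire hook sticks out towards the robot (-x); plates hang in the hooks' seats at x = -85 mm, 73 mm clear of the uprights. Origin: on the bench under the middle of the bar
- hook0 (a point): hook at stand y = 160 mm: middle of its seat, top of the wire, 262 mm up, where the cut-out's top edge rests. 6 mm wire; seat level for 22 mm (stand x), then an upturned tip 24 mm out towards -x, its top 274 mm up. To come off, lift a plate 12 to 28 mm (20 is best: less catches the tip, more jams the cut-out's lower edge on the wire), then draw it out along stand -x by 40 mm or more
- hook1 (a point): the same point of the middle hook, at stand y = 0; same shape
- hook2 (a point): the same point of the hook at stand y = -160 mm; same shape
- rack: fixed rack 250 mm long (x), 154 wide (y): two white combs (25 wide, at y = -42, 42) between thin sides 60 mm high, 146 apart inside. Four grooves along y at x = -90, -30, 30, 90: 16 wide, floor 20 mm above the bench, teeth 44 above the floor, mouths rounded 6 mm. Three hold vented plates, x axis along the rack's x (either way round); a plate may lean 0.16 rad. Origin: on the bench under its middle
- empty_groove: the empty groove, any of the four: origin at the middle of its floor, 20 mm above the bench; x across the groove (the rack's x), y along it, z up. The plate's origin comes here when it stands fully home and centred
- racked_plate1: vented plate like the one to move, standing in one of the rack's grooves, its top edge 170 mm above the bench; same origin and axes; stays there
- racked_plate2: vented plate like the one to move, standing in one of the rack's grooves, its top edge 170 mm above the bench; same origin and axes; stays there
- racked_plate3: vented plate like the one to move, standing in one of the rack's grooves, its top edge 170 mm above the bench; same origin and axes; stays there
- tape_measure: bystander: yellow tape measure, 78 x 40 x 64 mm high, standing on the bench beneath the hanging plates; origin under its middle
- colour_meter: bystander: blue hand-held colour meter, 115 x 62 x 42 mm, lying on the bench beneath the hanging plates; origin under its middle
- screwdriver: bystander: screwdriver lying on the bench between the stand's feet, beyond its base bar; origin on the bench under it

How it is judged:
By the outcome, as a careful person would: the job done as asked, in the order asked, and still so for the second after the job is handed in, with the robot touching nothing.
It also fails if it takes over 48 s, if anything falls off the work surface, if the arm or the gripper's body presses on something with over 40 N, if the wrist force passes 120 N, or if a joint passes its speed limit or range.

## Working session

There is one attempt and no reset: what is moved stays moved. The work goes in short steps, Python scripts to look and compute and a tool call to move; the robot and the scene stay as the last step left them, time stands still between calls to the robot, and variables do not carry over. Pictures are saved under pics/ and viewed, at most 10 in all, crops included, and the job is handed in when it is done.

Besides the shell and the picture viewer there is one more tool, called after "Call:" in YAML: its name, and indented under it one key for each argument. play_rows: Moves the arm, as the interface text tells. Its arguments: {"type":"object","properties":{"deltas":{"type":"array"}},"required":["deltas"]}

```bash
mkdir -p pics; ls
python3 - <<'E'
from cell import *
import cv2
for n in("scene","top","wrist"):
    i=get_image(n); cv2.imwrite(f"pics/{n}0.png",i[:,:,::-1]); c=camera_info(n); print(n,{k:(v if k!="T" else [[round(float(a),3) for a in r] for r in v]) for k,v in c.items()})
print(read_state())
E
```

```text
pics
scene {'fx': 413.5351754653513, 'fy': 413.5351754653513, 'cx': 322.3065558139117, 'cy': 196.5359869279492, 'T': [[-0.838, 0.333, -0.433, 969.866], [0.546, 0.504, -0.669, 650.328], [-0.005, -0.797, -0.604, 746.674], [0.0, 0.0, 0.0, 1.0]]}
top {'fx': 471.9025979163469, 'fy': 471.9025979163469, 'cx': 318.4856810264485, 'cy': 199.60490424861717, 'T': [[0.006, -0.996, 0.092, 452.868], [-1.0, -0.004, 0.017, 8.71], [-0.016, -0.092, -0.996, 1426.096], [0.0, 0.0, 0.0, 1.0]]}
wrist {'fx': 309.70691628693146, 'fy': 309.70691628693146, 'cx': 316.5138179971875, 'cy': 198.38862686825553, 'T': [[0.365, -0.893, -0.262, 304.577], [-0.931, -0.351, -0.101, -577.627], [-0.002, 0.281, -0.96, 374.352], [0.0, 0.0, 0.0, 1.0]]}
{'clock': 0.15, 'qpos': array([ 1.13121511,  0.62912959,  0.03845684,  1.51811601, -0.02698515,
        0.99628851, -0.01999749]), 'qd': array([-6.10120920e-04, -2.71102662e-03, -6.17056872e-05, -2.87342196e-03,
        7.49700775e-04, -1.35864018e-03, -2.06864665e-03]), 'tau': array([ 2.22935116e-03, -5.63799906e+01,  1.22774865e+00, -1.93653077e+01,
        1.10533947e-02,  7.39351788e-03, -1.21462264e-05]), 'eef_pos': array([ 237.19488538, -604.68418239,  230.61026646]), 'tool_rot': array([-3.14016951e+00,  2.31699875e-05,  3.73785497e-01]), 'force': array([ 0.53803616, -0.54399888, -0.17774842]), 'torque': array([-0.01033531,  0.01374955, -0.00195134]), 'gripper_force': 0.0, 'width': 85.67583702503566}
```

View pics/scene0.png

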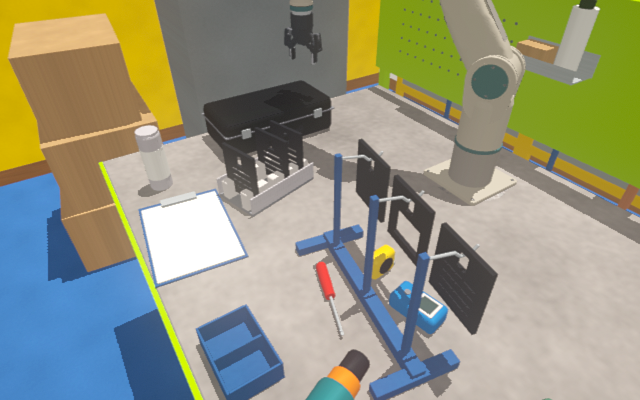

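View pics/top0.png

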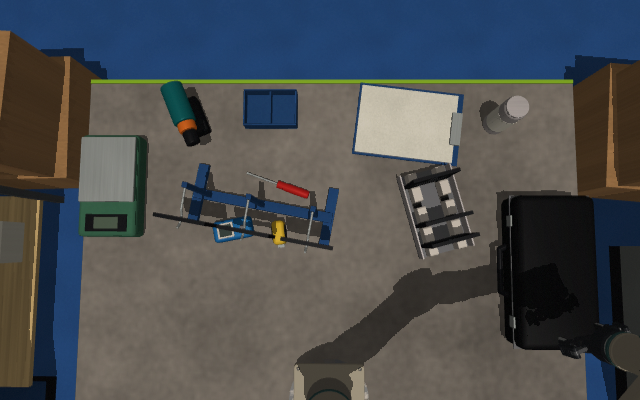

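The scene picture shows the stand with slotted (465,275), window (410,225) and blank (373,180) plates; the top picture shows stand around (260,215) and rack around (437,212). I'll look closer.

Run:
```python
import cv2,numpy as np
t=cv2.imread("pics/top0.png");s=cv2.imread("pics/scene0.png")
a=cv2.resize(t[150:262,140:345],None,fx=3.9,fy=3.9,interpolation=2)[:,:800]
b=cv2.resize(t[155:265,390:480],None,fx=5,fy=5,interpolation=2)[:,:]
c=cv2.resize(s[130:340,325:500],None,fx=2.6,fy=2.6,interpolation=2)
h=np.zeros((550,800,3),np.uint8);h[:,:450]=b; c2=cv2.resize(s[110:215,210:330],None,fx=2.9,fy=2.9); h[:304,452:800]=c2
h=cv2.convertScaleAbs(h,alpha=1.4)
cv2.imwrite("pics/a.png",a);cv2.imwrite("pics/b.png",h);cv2.imwrite("pics/c.png",cv2.convertScaleAbs(c,alpha=1.8))
```

```text
(no output)
```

View pics/a.png

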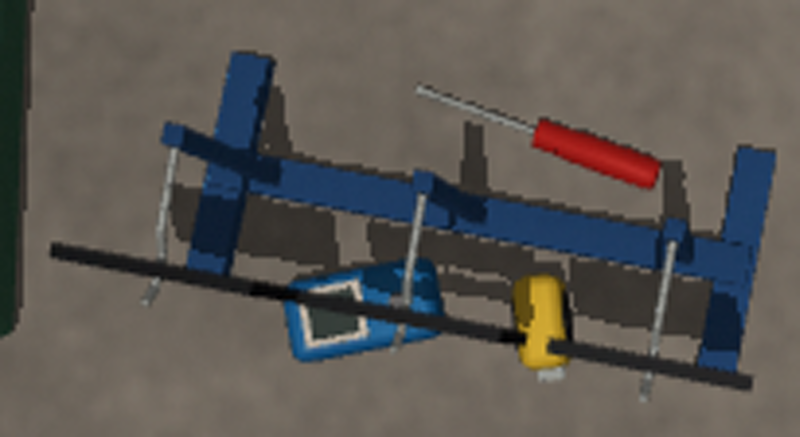

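View pics/b.png

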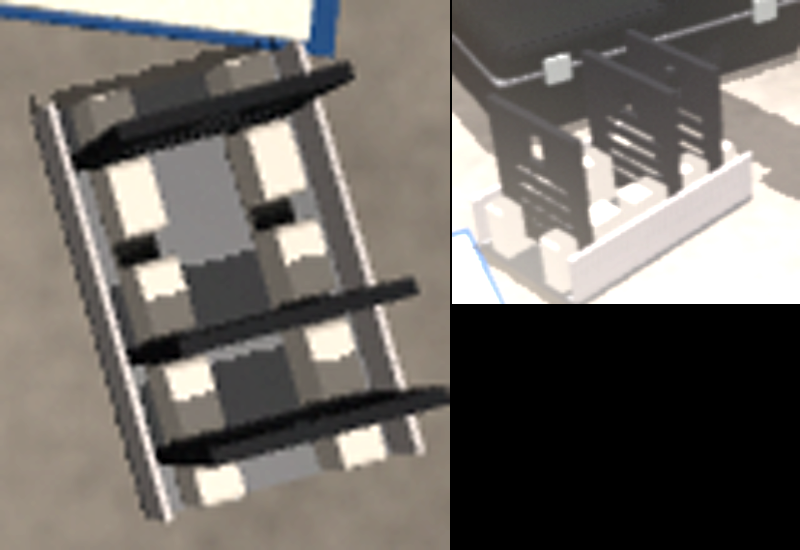

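View pics/c.png

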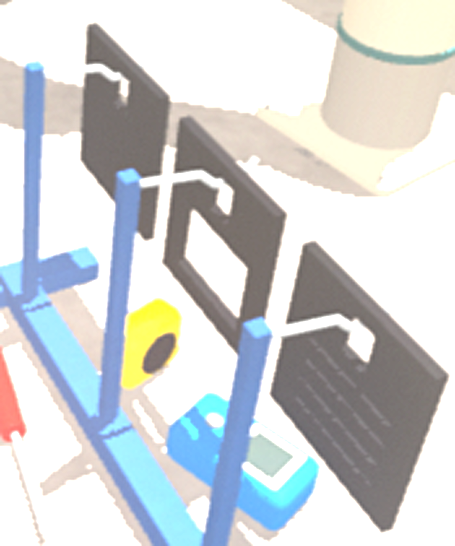

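Vented plate is on hook0 (image left: top-view crop strip from (52,250) to ~(257,290)); empty groove is the rack's second from the far end (crop black slots at (137,248) and (272,215)).

```bash
cat > h.py <<'E'
import numpy as np
from cell import *
from scipy.spatial.transform import Rotation as R
def ray(n,u,v,z,c=None):
    c=c or camera_info(n);T=np.array(c["T"]);d=np.array([(u-c["cx"])/c["fx"],(v-c["cy"])/c["fy"],1.])
    if n=="wrist":
        r=np.hypot(d[0],d[1]);d=np.array([d[0]/r*np.sin(r),d[1]/r*np.sin(r),np.cos(r)])
    d=T[:3,:3]@d;o=T[:3,3];return o+d*(z-o[2])/d[2]
def go(p,yaw,pos=None,rot=None):
    s=read_state();A=R.from_euler("xyz",s["tool_rot"] if rot is None else rot);q=s["eef_pos"] if pos is None else pos
    B=R.from_euler("xyz",[np.pi,0,yaw]);print("shift",A.inv().apply(np.array(p)-q).round(1),"turn",(A.inv()*B).as_rotvec().round(3))
E
python3 - <<'E'
from h import *
f=lambda x,y:(140+x/3.9,150+y/3.9)
g=lambda x,y:(390+x/5,155+y/5)
P=lambda l,q,z:print(l,ray("top",*q,z).round(1)[:2])
for i,q in enumerate([(173,133),(425,182),(675,230)]):P("up%d"%i,f(*q),290)
P("plateL",f(52,247),276);P("plateR",f(751,379),276)
P("farend vent",f(257,285),276)
P("side L far",g(45,97),60);P("side L near",g(167,518),60)
P("side R far",g(303,45),60);P("side R near",g(418,450),60)
P("slotL",g(137,248),25);P("slotR",g(272,215),25)
for n,q in dict(p1L=(80,162),p1R=(350,70),p2L=(135,358),p2R=(412,286),p3L=(160,457),p3R=(450,395)).items():P(n,g(*q),170)
E
```

```text
up0 [594.3 354.6]
up1 [564.2 196.2]
up2 [535.   40.5]
plateL [523.4 433.1]
plateR [443.4  -7. ]
farend vent [500.2 302.9]
side L far [ 653.8 -202.8]
side L near [ 410.7 -270.2]
side R far [ 684.9 -353.1]
side R near [ 450.3 -414.2]
slotL [ 568.7 -261.9]
slotR [ 588.7 -342.1]
p1L [ 602.7 -204.1]
p1R [ 652.8 -348.8]
p2L [ 498.2 -232. ]
p2R [ 537.1 -379. ]
p3L [ 446.  -244.5]
p3R [ 479.5 -397.6]
```

Run:
```python
from h import *
go([586,-329,340],1.83)
```

```text
shift [ 425.4 -129.4 -109.2] turn [-1.000e-03 -1.000e-03 -1.456e+00]
```

Call:
play_rows:
  deltas: [20,-10,-60,0,0,-0.17,1,75,-25,-109,0,0,-0.34,1,130,-40,-109,0,0,-0.51,1,185,-57,-109,0,0,-0.68,1,240,-74,-109,0,0,-0.85,1,290,-90,-109,0,0,-1.02,1,340,-105,-109,0,0,-1.19,1,385,-118,-109,0,0,-1.33,1,425,-129,-109,0,0,-1.456,1,425,-129,-109,0,0,-1.456,1]

```text
clock: 1.4
eef_pos: [588.8, -325.3, 339.5]
tool_rot: [3.14, -0.003, 1.837]
force: [-0.5, -0.8, 0.4]
width: 85.4
gripper_force: 0.0
```

Run:
```python
from h import *
import cv2,pickle
s=read_state();print(s["clock"],s["eef_pos"],s["tool_rot"],s["qpos"])
c=camera_info("wrist");i=get_image("wrist");cv2.imwrite("pics/w1.png",i[:,:,::-1]);pickle.dump(c,open("w1.pkl","wb"))
i=cv2.resize(i,(800,500),interpolation=2)
cv2.imwrite("pics/w1b.png",cv2.convertScaleAbs(i[:,:,::-1],alpha=1.5))
go([506.3,341.5,420],1.384)
```

```text
1.4 [ 588.8013422  -325.32888637  339.47419328] [ 3.13972516 -0.00320498  1.83705706] [ 0.66303046  0.60212804 -0.36780882  1.28310662  0.20946033  1.294463
  0.56378204]
shift [667.7  95.4 -79.5] turn [-0.001 -0.001  0.449]
```

View pics/w1b.png

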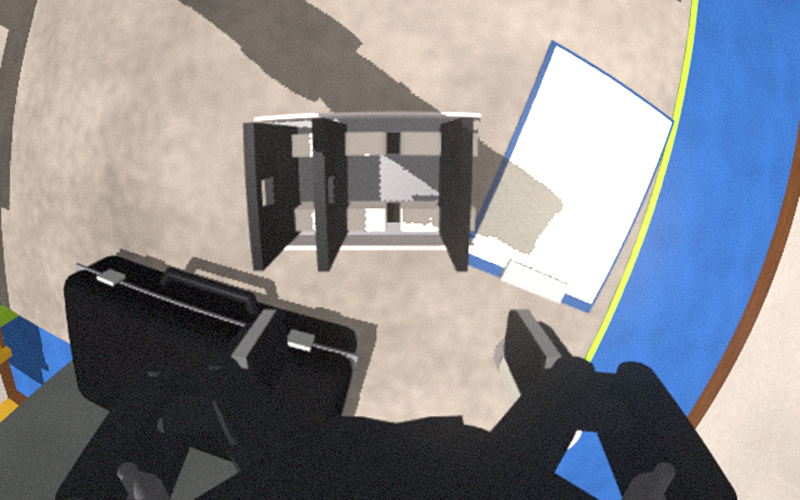

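The wrist view shows the rack: plate tops at x≈254, 319 and 467 (bottom ends y≈270), empty groove's slots at (393,143) and (392,212).

Run:
```python
from h import *
import pickle
c=pickle.load(open("w1.pkl","rb"))
O=np.array([550,-310]);a=.26;X=np.array([np.cos(a),np.sin(a)]);Y=np.array([-X[1],X[0]])
def P(l,u,v,z):
    p=ray("wrist",u/1.25,v/1.25,z,c)[:2];print(l,z,p.round(1),"rack",((p-O)@X).round(1),((p-O)@Y).round(1))
print(np.array(c["T"])[:3,3])
for z in(20,64):P("s1",393,143,z);P("s2",392,212,z)
for l,u,v in [("p3a",254,124),("p3b",261,270),("p2a",320,120),("p2b",324,270),("p1a",470,119),("p1b",462,270)]:P(l,u,v,170)
for l,u,v in [("L1",256,118),("L2",480,115),("R1",300,248),("R2",445,247)]:P(l,u,v,60)
```

```text
[ 570.80759974 -255.86526484  483.46347971]
s1 20 [ 569.8 -260.7] rack 31.8 42.5
s2 20 [ 590.5 -341.8] rack 31.0 -41.1
s1 64 [ 569.9 -260.3] rack 32.0 43.0
s2 64 [ 588.6 -333.6] rack 31.3 -32.7
p3a 170 [ 453.2 -270.3] rack -83.3 63.3
p3b 170 [ 484.4 -394.3] rack -85.1 -64.5
p2a 170 [ 508.1 -255.4] rack -26.4 63.6
p2b 170 [ 540.4 -378.4] rack -26.9 -63.6
p1a 170 [ 624.5 -222.8] rack 94.4 65.1
p1b 170 [ 655.8 -347. ] rack 92.8 -62.9
L1 60 [ 412.7 -268.2] rack -121.9 75.7
L2 60 [ 652.8 -203.5] rack 126.7 76.5
R1 60 [ 496.5 -402.6] rack -75.5 -75.7
R2 60 [ 657.8 -357.5] rack 92.0 -73.6
```

Call:
play_rows:
  deltas: [60,9,-40,0,0,0.04,1,120,18,-79,0,0,0.09,1,182,26,-79,0,0,0.13,1,244,35,-79,0,0,0.17,1,306,44,-79,0,0,0.21,1,368,53,-79,0,0,0.26,1,430,62,-79,0,0,0.3,1,492,71,-79,0,0,0.34,1,554,80,-79,0,0,0.39,1,610,88,-79,0,0,0.449,1]

```text
clock: 2.7
eef_pos: [516.5, 270.0, 419.4]
tool_rot: [3.14, 0.001, 1.375]
force: [1.1, -1.3, -0.5]
width: 85.6
gripper_force: 0.0
```

Run:
```python
from h import *
s=read_state();print(s["clock"],s["eef_pos"],s["tool_rot"],s["qpos"],s["qd"].round(2))
go([506.3,341.5,370],1.384)
```

```text
2.7 [516.4921698  269.95000322 419.39083071] [3.14043904e+00 1.25622607e-03 1.37485895e+00] [-0.25457337  0.40858631 -0.43351915  1.4030273   0.17297929  1.36737858
 -0.88751236] [-0.91  0.29  0.01 -0.43  0.11  0.16 -1.33]
shift [ 68.3 -24.   49.3] turn [ 0.001  0.001 -0.009]
```

Call:
play_rows:
  deltas: [55,-19,30,0,0,0,1,55,-19,50,0,0,0,1,55,-19,50,0,0,0,1]

```text
clock: 3.08
eef_pos: [507.6, 326.0, 367.5]
tool_rot: [-3.14, 0.004, 1.379]
force: [-0.0, -0.7, -0.1]
width: 85.3
gripper_force: 0.0
```

Run:
```python
from h import *
import cv2,pickle
s=read_state();print(s["clock"],s["eef_pos"],s["tool_rot"],s["qd"].round(2))
c=camera_info("wrist");i=get_image("wrist");pickle.dump(c,open("w2.pkl","wb"))
i=cv2.resize(i,(800,500),interpolation=2)
cv2.imwrite("pics/w2.png",cv2.convertScaleAbs(i[:,:,::-1],alpha=1.5))
```

```text
3.075 [507.64266949 326.01218342 367.52007824] [-3.13957014  0.00409862  1.37947388] [ 0.03 -0.03  0.01 -0.05 -0.    0.02  0.  ]
```

View pics/w2.png

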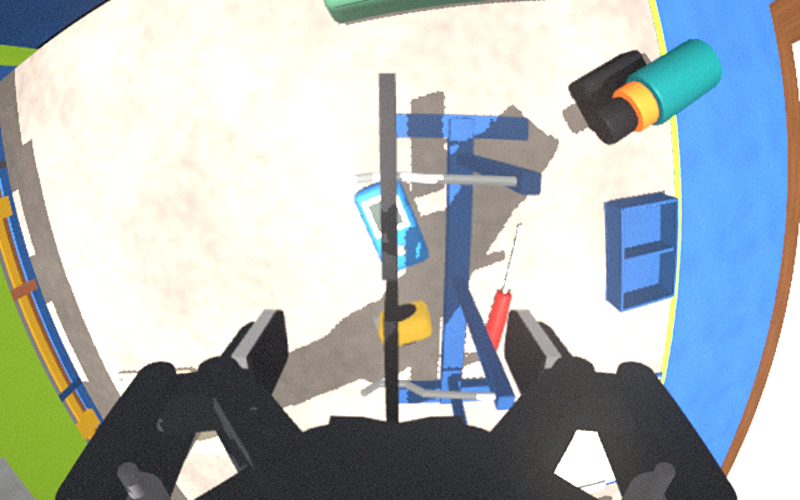

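The plate's top strip runs (387,73)–(390,~278), the wire crosses it at (388,180); the next plate's strip continues below, hook wire at (400,385).

Run:
```python
from h import *
import pickle,cv2
c=pickle.load(open("w2.pkl","rb"))
O=np.array([594.3,354.6]);a=-.187;X=np.array([np.cos(a),np.sin(a)]);Y=np.array([-X[1],X[0]])
def P(l,u,v,z):
    p=ray("wrist",u/1.25,v/1.25,z,c)[:2];print(l,z,p.round(1),"stand",((p-O)@X).round(1),((p-O)@Y).round(1))
print(np.array(c["T"])[:3,3])
for l,u,v in [("far",387,73),("near",390,278),("mid",388,180),("w",392,385),("wend",392,420)]:P(l,u,v,276)
P("up",530,180,290);P("wire",388,180,262);P("tip",363,180,270);P("up1",505,400,290)
g=cv2.cvtColor(cv2.imread("pics/w2.png"),6)
for v in (100,140,220,260,300,350):print(v,g[v,375:405].tolist())
print(g[230:330:4,389].tolist())
```

```text
[522.52894598 397.70742791 510.96255922]
far 276 [524.4 436.9] stand -84.0 67.9
near 276 [501.3 310.2] stand -83.2 -60.9
mid 276 [512.4 372.6] stand -83.8 2.5
w 276 [485.9 225.8] stand -82.6 -146.7
wend 276 [478.9 190.9] stand -82.9 -182.3
up 290 [596.  359.7] stand 0.7 5.3
wire 262 [511.8 371.1] stand -84.2 0.9
tip 270 [496.8 375.1] stand -99.6 2.0
up1 290 [566.6 203.1] stand 1.0 -154.0
100 [254, 255, 255, 239, 142, 127, 124, 127, 128, 123, 121, 123, 123, 119, 118, 123, 127, 127, 124, 122, 131, 228, 255, 255, 255, 255, 255, 255, 255, 255]
140 [254, 254, 254, 245, 205, 142, 123, 125, 126, 124, 124, 120, 125, 129, 121, 118, 125, 127, 122, 119, 127, 184, 235, 251, 253, 253, 253, 253, 251, 252]
220 [190, 186, 188, 181, 166, 151, 101, 78, 81, 76, 79, 79, 79, 79, 80, 81, 82, 80, 78, 75, 84, 105, 146, 175, 175, 175, 191, 255, 255, 255]
260 [255, 255, 255, 255, 252, 215, 151, 113, 104, 101, 104, 113, 111, 106, 108, 104, 106, 105, 105, 108, 99, 89, 147, 202, 207, 199, 200, 203, 204, 196]
300 [255, 248, 228, 215, 197, 162, 151, 155, 146, 116, 88, 71, 66, 62, 57, 63, 60, 64, 70, 65, 65, 65, 94, 134, 154, 161, 162, 161, 159, 158]
350 [152, 148, 148, 151, 152, 154, 152, 145, 124, 93, 63, 52, 55, 57, 53, 54, 57, 58, 56, 51, 55, 52, 69, 106, 140, 157, 157, 150, 150, 155]
[79, 64, 76, 82, 82, 71, 94, 101, 108, 103, 100, 104, 95, 68, 69, 73, 75, 71, 66, 69, 62, 68, 57, 80, 86]
```

Call:
play_rows:
  deltas: [18,0,0,0,0,-0.007,1,18,0,30,0,0,-0.007,1,18,0,50,0,0,-0.007,1,18,0,50,0,0,-0.007,1]

```text
clock: 3.62
eef_pos: [511.6, 345.3, 318.9]
tool_rot: [-3.141, 0.001, 1.387]
force: [0.5, -0.4, 0.4]
width: 85.8
gripper_force: 0.0
```

Run:
```python
from h import *
s=read_state();print(s["eef_pos"],s["tool_rot"],s["qd"].round(2))
go([507.2,344,240],1.388)
```

```text
[511.56893602 345.29410464 318.93095832] [-3.14071325e+00  7.57571212e-04  1.38691196e+00] [ 0.   -0.02 -0.01 -0.04 -0.    0.01  0.  ]
shift [-2.  -4.  78.9] turn [-0.001  0.001 -0.001]
```

Call:
play_rows:
  deltas: [-2,-4,20,0,0,0,1,-2,-4,45,0,0,0,1,-2,-4,65,0,0,0,1,-2,-4,79,0,0,0,1,-2,-4,79,0,0,0,1,-2,-4,79,0,0,0,1]

```text
clock: 4.38
eef_pos: [507.7, 344.9, 241.5]
tool_rot: [3.14, -0.002, 1.388]
force: [0.0, -0.2, 0.1]
width: 85.3
gripper_force: 0.0
```

Run:
```python
from h import *
s=read_state();print(s["eef_pos"],s["tool_rot"])
go([507.2,344,240],1.388)
```

```text
[507.67515995 344.87205359 241.46429469] [ 3.14026488e+00 -1.58054586e-03  1.38762638e+00]
shift [-0.9 -0.3  1.5] turn [ 0.001 -0.002 -0.   ]
```

Close gradually.

Call:
play_rows:
  deltas: [0,0,1,0,0,0,0.5,0,0,1,0,0,0,0.25,0,0,1,0,0,0,0.15,0,0,1,0,0,0,0.05,0,0,1,0,0,0,0,0,0,1,0,0,0,0,0,0,1,0,0,0,0,0,0,1,0,0,0,0]

```text
clock: 5.38
eef_pos: [507.2, 344.3, 239.5]
tool_rot: [3.141, -0.0, 1.388]
force: [1.0, 1.3, 1.8]
width: 9.3
gripper_force: 59.9
```

Call:
play_rows:
  deltas: [0,0,-5,0,0,0,0,0,0,-10,0,0,0,0,0,0,-15,0,0,0,0,0,0,-20,0,0,0,0,0,0,-20,0,0,0,0,0,0,-20,0,0,0,0]

```text
clock: 6.12
eef_pos: [507.0, 344.1, 259.2]
tool_rot: [-3.141, 0.0, 1.388]
force: [-0.5, -0.9, -4.7]
width: 9.1
gripper_force: 59.3
```

Run:
```python
from h import *
import cv2,pickle
s=read_state();print(s["eef_pos"],s["tool_rot"],s["force"],s["torque"],s["width"])
c=camera_info("wrist");i=get_image("wrist");pickle.dump(c,open("w3.pkl","wb"))
j=get_image("scene")
a=cv2.resize(i,(480,300));b=cv2.resize(j[100:300,300:500],(320,320),interpolation=2)
h=np.zeros((320,800,3),np.uint8);h[:300,:480]=a;h[:,480:]=b
cv2.imwrite("pics/w3.png",cv2.convertScaleAbs(h[:,:,::-1],alpha=1.6))
```

```text
[506.95141149 344.14256551 259.22540973] [-3.14146451e+00  2.48396031e-04  1.38774710e+00] [-0.54405895 -0.87159978 -4.65127751] [-0.1199271   0.05664407  0.02664314] 9.05828761988012
```

View pics/w3.png

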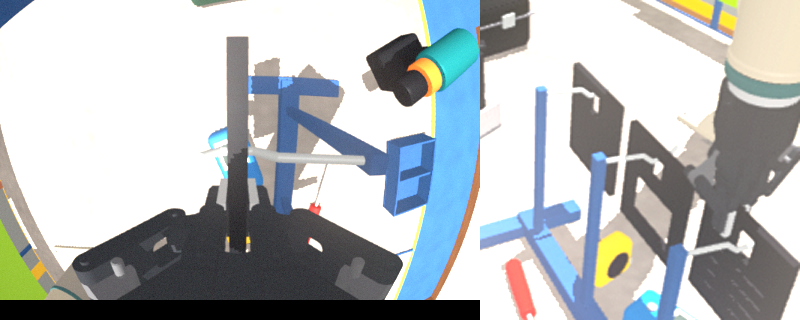

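Plate is held, strip (237,40)–(237,250) in the wrist half, weight 4 N on the wrist. Draw it out.

Call:
play_rows:
  deltas: [0,-10,0,0,0,0,0,0,-20,0,0,0,0,0,0,-32,0,0,0,0,0,0,-46,0,0,0,0,0,0,-62,0,0,0,0,0,0,-80,0,0,0,0,0,0,-85,0,0,0,0,0,0,-85,0,0,0,0]

```text
schema error: expected a multiple of 7 numbers
```

Run:
```python
from h import *
import cv2,pickle
s=read_state();print(s["eef_pos"],s["tool_rot"],s["force"],s["torque"],s["width"])
c=camera_info("wrist");i=get_image("wrist");pickle.dump(c,open("w4.pkl","wb"))
cv2.imwrite("pics/w4.png",cv2.convertScaleAbs(cv2.resize(i,(800,500),interpolation=2)[:,:,::-1],alpha=1.6))
g=[586+1,-329,380]
go([423,345,380],1.388); go(g,1.823)
```

```text
[506.92057986 344.11921312 259.10035185] [-3.14131208e+00  3.59973007e-04  1.38773429e+00] [-0.19299888  0.4824994  -5.0751756 ] [-0.07185225  0.07397973 -0.04102039] 9.196895439252861
shift [ -14.5  -82.7 -120.9] turn [-0.  0. -0.]
shift [-647.4  201.2 -120.7] turn [-0.     0.    -0.435]
```

View pics/w4.png

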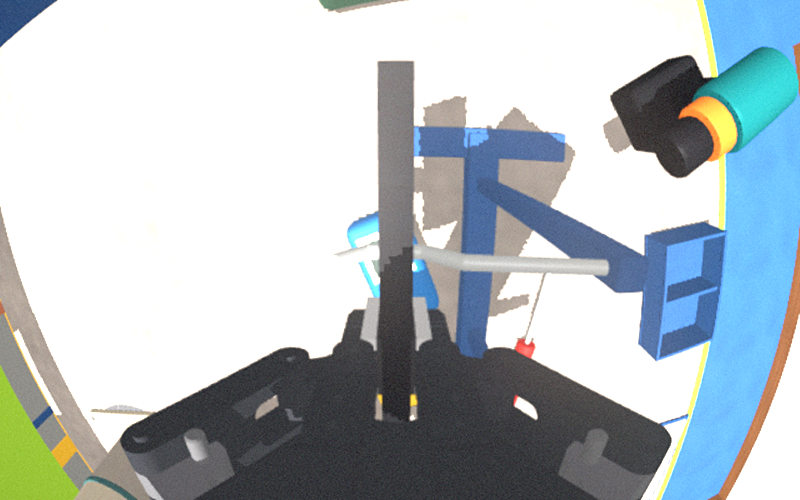

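The draw-out call was refused (row count); the plate is still lifted over the hook, its top strip from (396,62) to (397,418).

Call:
play_rows:
  deltas: [0,-10,0,0,0,0,0,0,-22,0,0,0,0,0,0,-35,0,0,0,0,0,0,-50,0,0,0,0,0,0,-70,0,0,0,0,0,0,-85,0,0,0,0,0,0,-85,0,0,0,0,0]

```text
clock: 7.15
eef_pos: [421.8, 360.5, 259.6]
tool_rot: [-3.141, -0.0, 1.39]
force: [1.2, 0.6, -4.1]
width: 9.3
gripper_force: 59.3
```

Run:
```python
from h import *
import pickle
c=pickle.load(open("w4.pkl","rb"))
e=np.array([506.92,344.12]);a=1.388;X=np.array([np.cos(a),np.sin(a)]);Y=np.array([X[1],-X[0]])
for u,v in [(396,62),(395,150),(397,418)]:
  for z in (291,296):
    p=ray("wrist",u/1.25,v/1.25,z,c)[:2]-e;print(u,v,z,"tool",(p@X).round(1),(p@Y).round(1))
s=read_state();print(s["eef_pos"],s["tool_rot"],s["force"],s["torque"],s["width"])
```

```text
396 62 291 tool 94.9 0.8
396 62 296 tool 93.9 0.8
395 150 291 tool 69.2 0.5
395 150 296 tool 69.4 0.5
397 418 291 tool -26.1 1.1
397 418 296 tool -21.7 1.1
[421.77553661 360.46610456 259.63649789] [-3.14135900e+00 -1.76194938e-04  1.39041751e+00] [ 1.19101497  0.64584784 -4.1327389 ] [-0.11224075 -0.04721034  0.02003905] 9.310831230054088
```

Call:
play_rows:
  deltas: [0,0,-15,0,0,0,0,0,0,-45,0,0,0,0,0,0,-85,0,0,0,0,0,0,-125,0,0,0,0,0,0,-160,0,0,0,0,0,0,-180,0,0,0,0,0,0,-185,0,0,0,0,0,0,-185,0,0,0,0]

```text
clock: 8.15
eef_pos: [423.7, 359.3, 444.2]
tool_rot: [3.141, 0.0, 1.387]
force: [0.1, -0.6, -3.5]
width: 9.6
gripper_force: 59.3
```

Run:
```python
from h import *
s=read_state();print(s["eef_pos"],s["tool_rot"],s["force"],s["torque"],s["width"])
go([587.7,-329.6,440],1.823)
```

```text
[423.7250413  359.33717134 444.21022826] [3.14147183e+00 2.38191851e-04 1.38709271e+00] [ 0.14219931 -0.56850185 -3.46208722] [-0.12897942 -0.00719631  0.01143713] 9.6001640353234
shift [-647.4  287.1    4.4] turn [ 0.     0.    -0.436]
```

Call:
play_rows:
  deltas: [-15,7,0,0,0,-0.01,0,-45,20,0,0,0,-0.03,0,-85,38,0,0,0,-0.06,0,-130,58,0,0,0,-0.09,0,-180,80,0,0,0,-0.12,0,-230,102,0,0,0,-0.16,0,-280,124,0,0,0,-0.19,0,-325,144,0,0,0,-0.22,0,-360,160,0,0,0,-0.24,0,-380,169,0,0,0,-0.25,0]

```text
clock: 9.4
eef_pos: [520.2, -47.8, 442.9]
tool_rot: [-3.139, 0.001, 1.635]
force: [0.1, 0.4, -4.2]
width: 9.1
gripper_force: 59.2
```

Run:
```python
from h import *
s=read_state();print(s["eef_pos"],s["tool_rot"],s["force"],s["torque"],s["width"])
go([587.7,-329.6,380],1.823)
```

```text
[520.24935824 -47.83842314 442.93459838] [-3.13920889e+00  8.10776538e-04  1.63454567e+00] [ 0.07000995  0.43381101 -4.24186025] [-0.02659725 -0.00997149  0.00475093] 9.064636919255674
shift [-285.4   49.5   63. ] turn [-0.002  0.001 -0.188]
```

Call:
play_rows:
  deltas: [-30,5,5,0,0,-0.02,0,-75,13,15,0,0,-0.05,0,-125,22,28,0,0,-0.08,0,-175,30,40,0,0,-0.12,0,-220,39,50,0,0,-0.15,0,-255,45,60,0,0,-0.175,0,-278,49,63,0,0,-0.188,0,-278,49,63,0,0,-0.188,0,-278,49,63,0,0,-0.188,0]

```text
clock: 10.52
eef_pos: [587.9, -317.6, 380.5]
tool_rot: [-3.141, -0.002, 1.827]
force: [0.9, 0.4, -4.0]
width: 9.3
gripper_force: 59.3
```

Run:
```python
from h import *
s=read_state();print(s["eef_pos"],s["tool_rot"],s["force"],s["torque"],s["width"])
go([587.7,-329.6,310],1.823)
```

```text
[ 587.89610579 -317.60179323  380.48552196] [-3.14103407e+00 -2.11679032e-03  1.82659439e+00] [ 0.88331108  0.38495166 -3.95881541] [-0.02349377 -0.02921568 -0.0190765 ] 9.302337674146536
shift [-11.7  -3.2  70.5] turn [-0.001 -0.002  0.004]
```

Call:
play_rows:
  deltas: [-6,-2,15,0,0,0.002,0,-12,-3,40,0,0,0.004,0,-12,-3,60,0,0,0.004,0,-12,-3,70,0,0,0.004,0,-12,-3,70,0,0,0.004,0]

```text
clock: 11.15
eef_pos: [587.7, -330.6, 310.5]
tool_rot: [-3.14, -0.001, 1.822]
force: [-0.2, 0.3, -4.0]
width: 9.5
gripper_force: 59.2
```

Run:
```python
from h import *
import cv2,pickle
s=read_state();print(s["eef_pos"],s["tool_rot"],s["torque"])
c=camera_info("wrist");i=get_image("wrist");pickle.dump(c,open("w5.pkl","wb"))
j=get_image("scene");cv2.imwrite("pics/s5.png",j[:,:,::-1])
h=np.zeros((600,800,3),np.uint8)
h[:,:400]=cv2.resize(i[20:320,220:420],(400,600),interpolation=2)
b=cv2.resize(j[60:220,190:350],(400,400),interpolation=2);h[:400,400:]=b
cv2.imwrite("pics/w5.png",cv2.convertScaleAbs(h[:,:,::-1],alpha=1.6))
```

```text
[ 587.72316088 -330.63369326  310.54728905] [-3.14046076e+00 -1.05458025e-03  1.82242803e+00] [-0.1470901  -0.03056119  0.02827899]
```

View pics/w5.png

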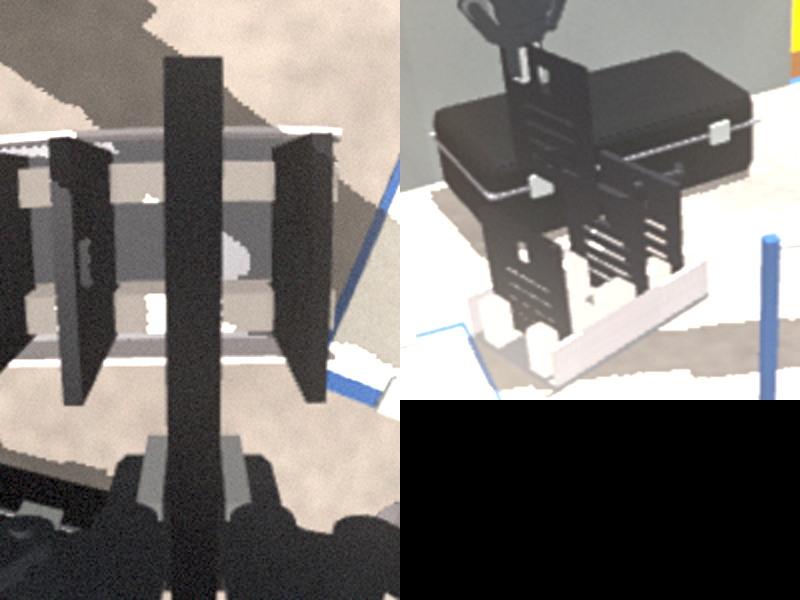

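Plate hangs level in the hand (top edge from (165..222,58) in the crop, same place as before), between the neighbours at (62,140)–(73,404) and (322,135)–(315,402). Check the alignment once more.

Run:
```python
from h import *
import pickle
c=pickle.load(open("w5.pkl","rb"))
O=np.array([580.5,-301.5]);a=.252;X=np.array([np.cos(a),np.sin(a)]);Y=np.array([-X[1],X[0]])
def P(l,u,v,z):
    p=ray("wrist",220+u/2,20+v/2,z,c)[:2];print(l,z,((p-O)@X).round(1),((p-O)@Y).round(1))
P("p2a",63,145,170);P("p2b",73,404,170);P("p1a",322,135,170);P("p1b",315,402,170)
P("heldfar",193,58,346);P("heldmid",194,300,346)
P("heldbottomfar",190,310,196)
P("R side",40,361,60);P("L side",330,131,60);P("L side",40,137,60)
print(np.array(c["T"])[:3,3])
go([*(O-29*Y),220],1.823)
```

```text
p2a 170 -58.7 60.3
p2b 170 -58.9 -65.0
p1a 170 59.7 64.9
p1b 170 61.2 -64.0
heldfar 346 1.0 64.0
heldmid 346 1.1 21.1
heldbottomfar 196 -0.5 -12.3
R side 60 -103.3 -75.5
L side 60 87.6 76.6
L side 60 -96.9 73.4
[ 571.08165782 -260.49760873  454.35788855]
shift [ 1.7 -0.6 92.1] turn [ 0.001  0.001 -0.001]
```

Call:
play_rows:
  deltas: [1,-1,10,0,0,0,0,1,-1,30,0,0,0,0,1,-1,50,0,0,0,0,1,-1,70,0,0,0,0,1,-1,90,0,0,0,0,1,-1,105,0,0,0,0,1,-1,117,0,0,0,0,1,-1,123,0,0,0,0,1,-1,123,0,0,0,0,1,-1,123,0,0,0,0]

```text
clock: 12.5
eef_pos: [587.4, -330.7, 189.0]
tool_rot: [3.14, 0.001, 1.822]
force: [0.5, 1.0, -4.0]
width: 9.3
gripper_force: 59.2
```

Run:
```python
from h import *
s=read_state();print(s["force"],s["torque"])
O=np.array([580.5,-301.5]);a=.252;X=np.array([np.cos(a),np.sin(a)]);Y=np.array([-X[1],X[0]])
go([*(O-29*Y),134],1.823)
```

```text
[ 0.5425167   1.01301182 -4.01926461] [-0.06767642 -0.02415391 -0.06920099]
shift [ 1.   0.6 55. ] turn [ 0.001  0.001 -0.001]
```

Descend into the groove, to just above the floor.

Call:
play_rows:
  deltas: [1,0,8,0,0,0,0,1,0,16,0,0,0,0,1,0,24,0,0,0,0,1,0,32,0,0,0,0,1,0,40,0,0,0,0,1,0,47,0,0,0,0,1,0,50,0,0,0,0,1,0,50,0,0,0,0]

```text
clock: 13.5
eef_pos: [586.6, -329.4, 138.1]
tool_rot: [-3.141, -0.0, 1.822]
force: [1.1, 0.9, -5.2]
width: 9.3
gripper_force: 59.2
```

Call:
play_rows:
  deltas: [0,0,1.5,0,0,0,0,0,0,3,0,0,0,0,0,0,3,0,0,0,0]

```text
clock: 13.88
eef_pos: [586.6, -329.4, 135.3]
tool_rot: [-3.142, -0.0, 1.822]
force: [1.1, -0.2, -4.0]
width: 9.3
gripper_force: 59.2
```

Call:
play_rows:
  deltas: [0,0,1,0,0,0,0,0,0,2,0,0,0,0,0,0,2,0,0,0,0]

```text
clock: 14.25
eef_pos: [586.9, -329.6, 133.8]
tool_rot: [3.141, 0.0, 1.822]
force: [-0.7, -0.3, -1.3]
width: 8.9
gripper_force: 59.8
```

Touching (−4 → −1.3 N). A bit more to seat.

Call:
play_rows:
  deltas: [0,0,0.5,0,0,0,0,0,0,1,0,0,0,0,0,0,1,0,0,0,0]

```text
clock: 14.62
eef_pos: [587.0, -329.6, 133.7]
tool_rot: [3.141, 0.001, 1.822]
force: [-2.8, 0.5, 7.0]
width: 9.2
gripper_force: 61.0
```

Call:
play_rows:
  deltas: [0,0,0,0,0,0,0.18,0,0,0,0,0,0,0.28,0,0,0,0,0,0,0.28,0,0,0,0,0,0,0.28]

```text
clock: 15.12
eef_pos: [586.7, -329.4, 132.2]
tool_rot: [3.142, -0.0, 1.822]
force: [-0.0, 0.3, 0.5]
width: 23.9
gripper_force: 0.0
```

Call:
play_rows:
  deltas: [0,0,-8,0,0,0,0.28,0,0,-20,0,0,0,0.28,0,0,-35,0,0,0,0.28,0,0,-55,0,0,0,0.28,0,0,-90,0,0,0,0.28,0,0,-130,0,0,0,0.28,0,0,-170,0,0,0,0.28,0,0,-190,0,0,0,0.28,0,0,-190,0,0,0,0.28]

```text
clock: 16.25
eef_pos: [587.6, -329.8, 325.3]
tool_rot: [3.138, 0.003, 1.822]
force: [0.1, -0.1, 0.4]
width: 23.7
gripper_force: 0.0
```

Run:
```python
from h import *
import cv2,pickle
s=read_state();print(s["clock"],s["eef_pos"],s["force"])
c=camera_info("wrist");i=get_image("wrist")
j=get_image("scene");d=cv2.imread("pics/scene0.png")[:,:,::-1]
cv2.imwrite("pics/w6.png",i[:,:,::-1]);cv2.imwrite("pics/s6.png",j[:,:,::-1])
# changed areas in scene vs start
m=(np.abs(j.astype(int)-d).max(2)>40).astype(np.uint8)
n,_,st,_=cv2.connectedComponentsWithStats(cv2.morphologyEx(m,cv2.MORPH_OPEN,np.ones((2,2))))
print([x.tolist() for x in st[1:] if x[4]>15])
# held-plate strip: dark runs on rows in wrist image crossing plate tops
g=cv2.cvtColor(i,cv2.COLOR_RGB2GRAY)
O=np.array([580.5,-301.5]);a=.252;X=np.array([np.cos(a),np.sin(a)]);Y=np.array([-X[1],X[0]])
def proj(p):
    T=np.array(c["T"]);q=T[:3,:3].T@(np.array(p)-T[:3,3]);r=np.hypot(q[0],q[1]);t=np.arctan2(r,q[2]);return (c["cx"]+c["fx"]*t*q[0]/r,c["cy"]+c["fy"]*t*q[1]/r)
for x in(-60,0,60):
  for y in (-65,65):print(x,y,np.round(proj([*(O+x*X+y*Y),170]),0))
```

```text
16.25 [ 587.62689001 -329.78155604  325.34340539] [ 0.07714871 -0.11952955  0.4181666 ]
[[292, 0, 19, 7, 113], [480, 0, 31, 56, 242], [489, 0, 15, 27, 76], [216, 6, 32, 9, 183], [217, 16, 44, 72, 1842], [286, 16, 36, 47, 834], [503, 28, 6, 11, 22], [511, 46, 15, 18, 94], [487, 56, 13, 3, 32], [473, 60, 27, 40, 442], [496, 60, 33, 57, 775], [463, 97, 3, 7, 16], [243, 136, 5, 4, 16], [304, 143, 31, 38, 681], [249, 153, 29, 37, 408], [266, 157, 8, 5, 21], [343, 161, 15, 22, 295], [390, 170, 42, 14, 350], [426, 172, 7, 4, 17], [388, 187, 6, 11, 48], [263, 189, 72, 25, 1079], [342, 188, 25, 21, 379], [474, 192, 9, 8, 53], [422, 195, 22, 8, 90], [193, 197, 49, 24, 771], [457, 204, 12, 3, 29], [430, 224, 69, 112, 4123], [412, 331, 38, 44, 665], [429, 376, 23, 22, 294]]
-60 -65 [257. 217.]
-60 65 [252.  89.]
0 -65 [315. 217.]
0 65 [315.  87.]
60 -65 [373. 217.]
60 65 [377.  89.]
```

Run:
```python
import cv2,numpy as np
g=cv2.cvtColor(cv2.imread("pics/w6.png"),6)
for v in (84,88,92,110,150,190,205,213,217,221):
    r=(g[v,225:400]<48).astype(int);d=np.diff(np.r_[0,r,0]);print(v,[(225+a,224+b) for a,b in zip(np.where(d==1)[0],np.where(d==-1)[0]) if b-a>2])
```

```text
84 []
88 [(np.int64(310), np.int64(319))]
92 [(np.int64(247), np.int64(265)), (np.int64(310), np.int64(319)), (np.int64(359), np.int64(373))]
110 [(np.int64(225), np.int64(230)), (np.int64(254), np.int64(274)), (np.int64(310), np.int64(319)), (np.int64(355), np.int64(380))]
150 [(np.int64(225), np.int64(237)), (np.int64(259), np.int64(261)), (np.int64(265), np.int64(277)), (np.int64(311), np.int64(319)), (np.int64(354), np.int64(381))]
190 [(np.int64(225), np.int64(233)), (np.int64(260), np.int64(274)), (np.int64(311), np.int64(319)), (np.int64(358), np.int64(378))]
205 [(np.int64(254), np.int64(256)), (np.int64(262), np.int64(267)), (np.int64(315), np.int64(318)), (np.int64(365), np.int64(378))]
213 [(np.int64(255), np.int64(259)), (np.int64(261), np.int64(264)), (np.int64(369), np.int64(377))]
217 []
221 []
```

The plate stands upright and centred in the groove (its strip at columns 310–319, rows ~88–213, as predicted), and the neighbours are in place.

```bash
python3 -c "
from cell import *
print(finish_job())"
```

```text
the job is handed in; nothing more can be done
None
```

The vented plate came off its hook and now stands upright on the floor of the rack's empty groove, released; the racked plates beside it measured unmoved, I saw no sign that anything else was disturbed, and the job was handed in at about 16 s on the robot clock.

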